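Free the seized locating pin and hang it up

ROBOT

A 6-joint arm with a two-finger parallel gripper is mounted at the origin on the work surface. World frame = base frame: x ahead of the robot, y to its left, z up, the work surface at z = 0. Lengths are in mm, angles in degrees, forces in N, time in s.
With the tool pointing down it reaches from about 325 to 775 mm from the base axis. Payload 5.5 kg.
Tool frame: the origin (TCP) lies midway between the tips of the shut fingers; the grasp point (between the pads) lies env.hold_point_z behind it (env.hold_point_z is the distance from the TCP to the grasp point, in mm); z points along the fingers, x is the direction in which the jaws open and shut, and the axes are right-handed (so a half turn about z gives the same grasp; the last joint's range is limited). The gripper opens to 88 mm and grips with 3 to 60 N. Pads are 20 mm wide; open, the fingers measure 115 mm over their backs; the gripper's body (75 mm by 178 mm) begins 61 mm behind the grasp point.
Start: joints at [63.386, 5.22, 70.514, -0, 104.267, -3.249], TCP at [237.96, 550.81, 222.631] pointing down, gripper open.
Joint ranges: [-164.24, 164.24], [-49.07, 125.15], [9.68, 141.18], [-86.29, 266.29], [3.28, 154.24], [-151.56, 151.56]. Speed limits (degrees/s): [147.25, 147.25, 172.46, 180, 180, 180].

INTERFACE

Orientations are given as [roll, pitch, yaw] about the fixed x, y, z axes, in that order (R = Rz(yaw) Ry(pitch) Rx(roll)).
In Python, from station import env gives the robot as it stands. The module is installed in compiled form; this text tells all that it offers.
- The arm moves only by the tool carry_out, never from a script. Its argument "deltas" is a list of rows, each a list of 7 numbers: the turn, a rotation vector about the world's x, y, z in degrees, then the shift along the world's x, y, z in m, then the finger opening in m, from 0 to 0.0878. A call has 1 to 20 rows; each row is the pose to reach, as a shift and turn from the pose commanded when the call began; what a row does not reach only later rows make up. A row lasts 1/8 s, in which the tool goes at most 62.5 mm and 10.7 degrees, less where a joint would pass 70% of its speed; a pose out of reach is approached as far as the arm can. A call with a gripper value outside its range is refused whole. The fingers move at their own pace and stop on an object; "force" is the grip in N (left out, the last holds). Time passes only in rows, so rows that repeat a pose let the fingers close. It gives the time, the measured TCP pose, the force and the opening at its end, in the units of the state.
- env.read_state(): the state, without advancing time (a new reading comes with each control period).
- env.snapshot(name): name is "scene" or "side" or "wrist"; returns (picture, depth): 420x560x3 uint8, red, green, blue; 420x560 float32, mm along the optical axis (not along the pixel's ray), 0 where there is no reading.
- env.camera_info(name): a dict with "fovy" (degrees; the focal length in pixels is half the picture's height over the tangent of half this angle, whatever the lens; pixels are square), "cx", "cy" (the principal point, pixels), "extrinsics" (4x4, takes a point from camera to world coordinates). Camera axes: x right, y up, looking along -z (the intrinsics and any distortion apply to the point x, -y, -z); pixel columns grow to the right and rows downward; lengths in mm; the calibration is good to about 2 mm. A picture is of the moment at which its call begins: read the wrist's pose just before it. camera_info takes no time and is no camera call; for the wrist camera it gives the pose at the moment of the call.
- env.close_job(): hands the job in, once; it reports no verdict.
The state is a dict: "time": time; "joint_pos": joint angles; "joint_vel": joint speeds; "tau": joint torques, N m; "tool_pos": TCP position; "orientation": TCP orientation; "force": force on the tool from outside, world axes, zero at the start; "moment": the same for the moment, N m; "grip_width": finger opening in mm.
Only numpy, scipy, OpenCV 4.12 (cv2) and the standard library are available. Lean on these libraries where they do the work, as an engineer would, in place of code of your own. Each camera call takes 0.05 s, during which the arm holds its last target. There are 200 camera calls.

TASK

The steel locating pin has seized in the bore of the aluminium fixture block: work it out by twisting it back and forth, about 30 degrees clockwise and anticlockwise in turn, while pulling it up gently, so that the block stays down on its base plate instead of riding up with the pin. Then hang the pin by its eye on the peg of the stand, let go of it and leave everything else where it is.

Things in the scene. Friction and masses are not known exactly. Their poses are not given: they have to be found in the camera images.
- pin_eye (a point): Centre of the eye of the upright steel pin: shank 20 mm thick, 46 mm long; collar 32 mm across, 8 mm high, resting on the block; over it a rectangular stirrup 36 mm wide (along y), 10 mm thick (x), 41 mm high, its opening 24 wide, 28 high, through along x; bars 6 to 7 mm. z: pin axis, up. 74 mm over the foot, 28 over the collar's underside, 21 under the top. About 0.18 kg.
- pin_edge (a point): Point on the stirrup's outer side edge, 18 mm from the pin's axis along the pin's y, level with pin_eye; at the start towards the block's +y (within 3 degrees). Gripped by these two side edges, 36 mm apart, the eye stays free for the peg. The pin slides freely once raised 24 mm relative to the block and leaves the bore at 46 mm.
- block_top (a point): Centre of the bore's mouth on the aluminium block's top, 70 mm over the table. Block 90 mm (x), 110 mm (y), 50 mm high, 14 N, on two guide pins on a fixed base plate 190 x 150 x 20 mm. Pulled straight, the seized pin needs 20 to 30 N and takes the block up with it; turned to and fro all the time and raised at most about 3 mm per radian turned, it rises and the block stays down.
- block (a joint): How far the block is lifted off its base plate (m): 0 = fully down, up to 0.035. It falls back by its weight when not pulled; it cannot turn or shift sideways.
- peg_mid (a point): Middle of the level peg, 8 mm thick, of the fixed stand; on its axis, 170 mm over the table. The peg points along -x, straight for 30 mm, then bends up: it ends 44 mm out, 13 mm over the axis. Towards +x, 34 mm away, is the post (22 mm thick, top 195 mm over the table). A pin hung on it hangs plumb, its eye centre 10 mm below the axis, its foot 86 mm over the table.
- slug: loose brass turned part, 44 mm across, 60 mm tall, standing upright between the fixture and the stand; bystander. Origin at the centre of its underside.
- gauge: loose steel setting ring, 52 mm across, 18 mm tall, lying flat; bystander. Origin at the centre of its underside.
- hexkey: loose T-handled hex key, black handle 75 mm long and 130 mm shank, lying flat at the far side; bystander. Origin at the centre of its underside.
- nut: loose black thumb nut, 24 mm across, 22 mm tall, standing on the base plate beside the block; bystander. Origin at the centre of its underside.
Mind the look-alikes: they are no part of the job. What is shaped like the part that bears pin_eye but brown or red is not meant.

How it is judged (in metres and radians):
On the way, in this order (a step that is already met when the one before it is completed fails the run):
1. the pin, still in the bore, has been turned at least 15 degrees clockwise (seen from above) from in line with the block (x of pin_edge in the frame of block_top above 0.0047 m and z of pin_eye in the frame of block_top below 0.05 m).
2. then, still in the bore, at least 15 degrees anticlockwise from in line with the block (x of pin_edge in the frame of block_top below -0.0047 m and z of pin_eye in the frame of block_top below 0.05 m).
3. the pin is lifted clear of the bore (z of pin_eye in the frame of block_top above 0.078 m), for 0.1 s.
At the end, for the whole second after the job is handed in: The pin hangs by its eye on the peg: eye centre within 34 mm of the peg's middle along it, 12 mm sideways, and 4 to 16 mm below its axis; within 0.3 rad of plumb, slower than 0.05 m/s; the block down within 2 mm (x of pin_eye in the frame of peg_mid between -0.034 and 0.034 m and y of pin_eye in the frame of peg_mid between -0.012 and 0.012 m and z of pin_eye in the frame of peg_mid between -0.016 and -0.004 m and angle between pin_eye's own z axis and vertical below 0.3 rad and linear speed of pin below 0.05 m/s and value of joint block below 0.002 m); the robot touches nothing.
It fails at once if the block rides up more than 12 mm off its base plate (value of joint block above 0.012 m).
It fails at once if a bystander (brass part, ring, hex key, nut) is moved more than 30 mm (distance of any of slug, gauge, hexkey, nut from where it was at the start of the episode above 0.03 m).
It also fails if it takes over 72 s, if anything falls off the work surface, if the arm or the gripper's body presses on something with over 40 N, if the wrist force passes 120 N, or if a joint passes its speed limit or range.

## Working session

There is one attempt and no reset: what is moved stays moved. The work goes in short steps, Python scripts to look and compute and a tool call to move; the robot and the scene stay as the last step left them, time stands still between calls to the robot, and variables do not carry over. Pictures are saved under pics/ and viewed, about 8 in all and at most 12, crops included, and the job is handed in when it is done.

Besides the shell and the picture viewer there is one more tool, called as a command line: name --pt "numbers of a row" for each row, then --argument value for the rest. carry_out: Moves the arm, as the interface text tells. Its arguments: {"type":"object","properties":{"deltas":{"type":"array","items":{"type":"array","items":{"type":"number"}}},"force":{"type":"number"}},"required":["deltas"]}

```bash
mkdir -p pics; cat > h.py <<'E'
import numpy as np, cv2
from station import env
def snap(n,f):
    ci=env.camera_info(n); p,d=env.snapshot(n); np.savez('pics/%s.npz'%f,p=p,d=d,E=ci['extrinsics'],k=[ci['fovy'],ci['cx'],ci['cy']])
    cv2.imwrite('pics/%s.png'%f,p[:,:,::-1]); print(n,{k:v for k,v in ci.items() if k!='extrinsics'})
    return p,d
def cloud(f):
    z=np.load('pics/%s.npz'%f); d=z['d']; fy,cx,cy=z['k']; fl=210/np.tan(np.radians(fy/2))
    v,u=np.mgrid[:420,:560]; E=z['E']
    P=np.stack([(u-cx)/fl*d,-(v-cy)/fl*d,-d],-1)@E[:3,:3].T+E[:3,3]
    P[d==0]=np.nan; return P,z['p']
E
python3 - <<'E'
from h import *
print(env.read_state(),env.hold_point_z)
for n in('scene','side','wrist'): snap(n,n+'0'); print(np.round(env.camera_info(n)['extrinsics'],3))
a=cv2.imread('pics/scene0.png');b=cv2.imread('pics/side0.png')
cv2.imwrite('pics/v1.png',a);
E
```

```text
{'time': 0.0, 'joint_pos': array([ 6.33876342e+01,  5.26324402e+00,  7.05808958e+01, -1.15362129e-04,
        1.04267020e+02, -3.24839376e+00]), 'joint_vel': array([-0.04161919, -0.03279936,  0.01913705,  0.06360913,  0.1131771 ,
       -0.01229213]), 'tau': array([ 1.28517167e-03, -4.46439564e+01, -4.06460667e+01,  6.99928030e-02,
        2.88484641e-02, -1.60476993e-04]), 'tool_pos': array([237.80947914, 550.5381233 , 221.51516499]), 'orientation': array([-1.79993813e+02,  1.10987539e-01,  6.66360056e+01]), 'force': array([-0.71295938, -0.577679  , -0.27281513]), 'moment': array([ 0.00893317, -0.0103249 , -0.03441905]), 'grip_width': 87.66127541521391} 18.700000000000003
scene {'fovy': 51.80776237232227, 'cx': 276.73832460979514, 'cy': 202.3551676481927}
[[-2.210000e-01 -8.330000e-01  5.080000e-01  1.092223e+03]
 [ 9.750000e-01 -1.930000e-01  1.070000e-01  1.106780e+02]
 [ 9.000000e-03  5.190000e-01  8.550000e-01  1.014376e+03]
 [ 0.000000e+00  0.000000e+00  0.000000e+00  1.000000e+00]]
side {'fovy': 45.77182152505828, 'cx': 283.6652453515293, 'cy': 209.47180443391858}
[[-9.98000e-01  3.20000e-02 -5.70000e-02  5.20032e+02]
 [-6.50000e-02 -5.52000e-01  8.31000e-01  8.06350e+02]
 [-5.00000e-03  8.33000e-01  5.53000e-01  6.68628e+02]
 [ 0.00000e+00  0.00000e+00  0.00000e+00  1.00000e+00]]
wrist {'fovy': 71.8460068818819, 'cx': 279.1788126624664, 'cy': 208.2183255927467}
[[ 3.96000e-01 -8.75000e-01 -2.78000e-01  1.61560e+02]
 [ 9.18000e-01  3.77000e-01  1.21000e-01  5.83616e+02]
 [-1.00000e-03 -3.03000e-01  9.53000e-01  3.83054e+02]
 [ 0.00000e+00  0.00000e+00  0.00000e+00  1.00000e+00]]
```

View pics/scene0.png

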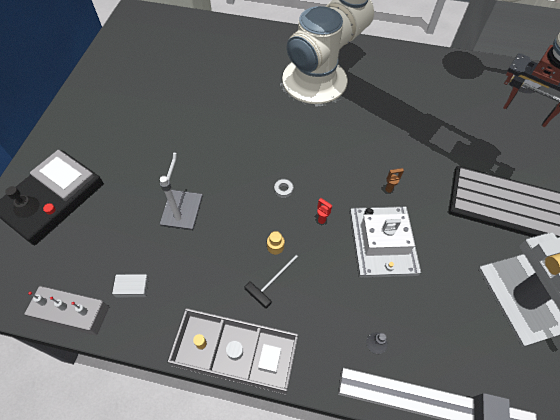

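View pics/side0.png

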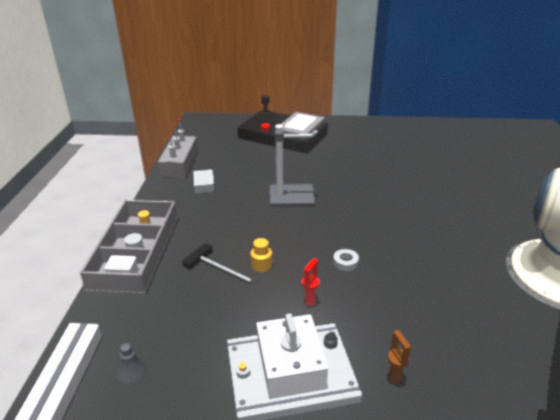

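Scene view: fixture block with steel pin at about (391,228), stand post at (168,183) with the peg reaching towards the robot (up to (174,155)), slug (276,240), ring (284,187), red and brown decoys at (324,208) and (395,177).

```bash
python3 - <<'E'
from h import *
P,p=cloud('scene0')
def box(a,b,z0,z1,nm):
    q=P[a[1]:b[1],a[0]:b[0]].reshape(-1,3); q=q[(q[:,2]>z0)&(q[:,2]<z1)]
    print(nm,len(q),np.round(np.median(q,0),1),np.round(np.percentile(q,2,0),1),np.round(np.percentile(q,98,0),1))
    return q
q=box((350,205),(425,280),60,76,'blocktop')
print(cv2.minAreaRect(q[:,:2].astype(np.float32)))
q=box((350,205),(425,280),14,26,'plate');print(cv2.minAreaRect(q[:,:2].astype(np.float32)))
q=box((350,205),(425,280),85,130,'pin');print(cv2.minAreaRect(q[:,:2].astype(np.float32)))
q=box((150,145),(210,230),155,215,'peg')
for i in range(150,230,3):
    r=P[i,150:210]; m=(r[:,2]>120); 
    if m.any(): print(i,np.where(m)[0].min()+150,np.where(m)[0].max()+150,np.round(np.median(r[m],0)))
box((265,228),(290,255),50,70,'slug');box((270,175),(298,200),10,25,'ring');box((310,195),(335,222),20,90,'red');box((380,165),(407,195),20,90,'brown')
box((230,250),(300,310),8,40,'hex')
p=p[:,:,::-1]
a=cv2.resize(p[140:235,150:215],None,fx=6,fy=6,interpolation=2);b=cv2.resize(p[200:280,350:425],None,fx=5,fy=5,interpolation=2)
o=np.zeros((570,800,3),np.uint8);o[:570,:390]=a;o[:400,400:775]=b;cv2.imwrite('pics/v2.png',o)
E
```

```text
blocktop 1335 [556.7 273.4  69.9] [498.3 220.6  62.3] [598.5 333.8  74.5]
((546.7726440429688, 277.6639099121094), (92.42463684082031, 112.76852416992188), 14.697222709655762)
plate 1896 [597.3 268.8  20.2] [448.8 191.7  15.8] [648.8 362.6  24.5]
((546.4628295898438, 276.74151611328125), (192.90017700195312, 151.06809997558594), 15.029001235961914)
pin 129 [548.5 275.5 114.2] [540.4 259.1  85.2] [555.8 294.2 121.7]
((547.0184936523438, 277.32196044921875), (12.376973152160645, 36.887332916259766), 15.611580848693848)
peg 220 [ 599.8 -260.2  175.6] [ 520.  -268.5  162.3] [ 613.8 -249.8  197.2]
153 173 175 [ 518. -266.  184.]
156 173 175 [ 524. -265.  178.]
159 172 175 [ 529. -265.  173.]
162 171 174 [ 539. -263.  174.]
165 170 173 [ 547. -264.  173.]
168 169 172 [ 557. -263.  174.]
171 168 171 [ 565. -262.  173.]
174 167 170 [ 574. -261.  173.]
177 161 169 [ 596. -261.  192.]
180 160 168 [ 606. -257.  195.]
183 160 169 [ 608. -255.  186.]
186 161 170 [ 612. -253.  179.]
189 162 170 [ 612. -255.  167.]
192 165 171 [ 608. -255.  149.]
195 166 172 [ 608. -256.  135.]
198 167 170 [ 610. -259.  124.]
slug 117 [624.6   8.5  59.2] [609.1  -5.2  52.3] [636.5  21.4  63.8]
ring 201 [450.7  -8.7  17.3] [423.1 -32.4  10.7] [472.5  15.2  21.8]
red 167 [524.4 110.5  56.1] [505.6  95.   21.5] [534.4 128.1  86.1]
brown 171 [384.7 277.7  56.2] [366.5 260.5  22.6] [395.1 294.   87.6]
hex 454 [750.4   8.2  16. ] [639.7 -35.1   8.4] [782.1  61.2  22.5]
```

View pics/v2.png

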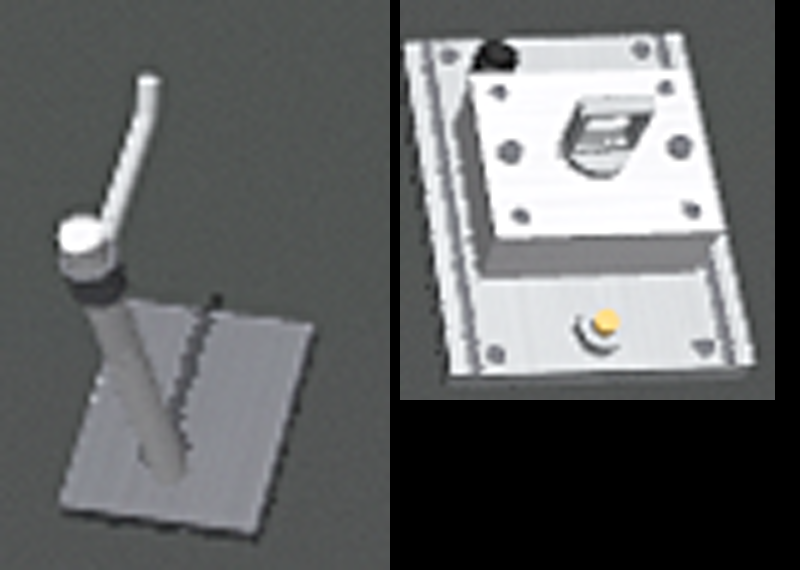

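carry_out --pt "0 0 8 0.04 -0.035 0 0.0878" --pt "0 0 16 0.09 -0.08 0 0.0878" --pt "0 0 24 0.14 -0.124 0 0.0878" --pt "0 0 32 0.19 -0.168 0 0.0878" --pt "0 0 38.4 0.24 -0.212 -0.01 0.0878" --pt "0 0 38.4 0.28 -0.248 -0.02 0.0878" --pt "0 0 38.4 0.309 -0.274 -0.03 0.0878" --pt "0 0 38.4 0.309 -0.274 -0.03 0.0878" --pt "0 0 38.4 0.309 -0.274 -0.03 0.0878" --force 50

```text
time: 1.27
tool_pos: [546.6, 277.1, 192.4]
orientation: [-180.0, -0.0, 105.0]
force: [-0.1, 0.4, 0.1]
grip_width: 87.4
```

```bash
python3 - <<'E'
from h import *
s=env.read_state(); print(s['time'],s['tool_pos'],s['orientation'],s['force'])
snap('wrist','w1')
P,p=cloud('w1')
def box(m,nm):
    q=P[m]; print(nm,len(q),np.round(np.median(q,0),1))
    r=cv2.minAreaRect(q[:,:2].astype(np.float32)); print(r)
Z=P[...,2]; near=np.hypot(P[...,0]-547,P[...,1]-277)<28
box((Z>85)&(Z<125)&near,'pin'); box((Z>114)&(Z<125)&near,'top')
box((Z>66)&(Z<73)&(np.hypot(P[...,0]-547,P[...,1]-277)<75),'block')
P2,_=cloud('side0'); Z=P2[...,2]
m=(Z>160)&(Z<177)&(abs(P2[...,1]+262)<20)&(P2[...,0]>505)&(P2[...,0]<590)
q=P2[m]; print(len(q),np.round(q[np.argsort(q[:,0])][::4],1))
P3,_=cloud('scene0'); Z=P3[...,2]
m=(Z>160)&(Z<200)&(abs(P3[...,1]+262)<25)&(P3[...,0]>500)&(P3[...,0]<590)
q=P3[m]; print(len(q),np.round(q[np.argsort(q[:,0])][::2],1))
E
```

```text
1.275 [546.58951221 277.0856757  192.43731766] [-1.79954260e+02 -2.59346213e-02  1.05021867e+02] [-0.05197114  0.35361648  0.09572889]
wrist {'fovy': 71.8460068818819, 'cx': 279.1788126624664, 'cy': 208.2183255927467}
pin 619 [547.  278.5 117.8]
((547.741455078125, 278.7703552246094), (10.32641887664795, 35.952327728271484), 15.73055362701416)
top 482 [547.3 278.6 118.1]
((547.7034301757812, 278.7078857421875), (9.983805656433105, 34.79292678833008), 14.809120178222656)
block 7757 [540.1 277.   69.4]
((547.944580078125, 278.9939880371094), (90.20172882080078, 110.35127258300781), 15.067360877990723)
116 [[ 516.3 -267.2  172.6]
 [ 521.  -260.6  175.6]
 [ 525.5 -262.3  167. ]
 [ 525.8 -267.5  174.9]
 [ 528.  -263.5  174.1]
 [ 532.4 -259.7  168.1]
 [ 534.9 -260.6  170.2]
 [ 537.3 -264.9  170.6]
 [ 541.8 -262.2  164.1]
 [ 544.1 -257.3  168.9]
 [ 546.4 -257.3  168.8]
 [ 548.8 -257.8  168.5]
 [ 550.9 -252.7  170.9]
 [ 553.5 -257.6  171.1]
 [ 555.7 -254.2  170.1]
 [ 558.1 -257.2  168.6]
 [ 560.4 -256.5  168.9]
 [ 562.8 -256.5  171.4]
 [ 565.  -254.6  169.6]
 [ 567.3 -254.3  169.7]
 [ 569.6 
[... 639 characters left out ...]
.1]
 [ 541.4 -264.7  173.3]
 [ 543.9 -262.   169.4]
 [ 544.9 -265.9  173.6]
 [ 546.3 -263.2  172.2]
 [ 548.1 -267.3  173.3]
 [ 549.1 -259.5  173. ]
 [ 551.4 -265.9  174.1]
 [ 553.8 -265.2  173.6]
 [ 555.3 -259.6  173.3]
 [ 556.3 -261.6  174. ]
 [ 558.  -265.8  175. ]
 [ 559.3 -265.9  172.5]
 [ 561.9 -259.6  174. ]
 [ 562.6 -261.8  174.3]
 [ 564.6 -259.6  169.6]
 [ 565.4 -263.4  173.5]
 [ 567.8 -260.   173.8]
 [ 569.2 -261.7  175.1]
 [ 571.7 -263.6  173.9]
 [ 572.4 -258.6  172.4]
 [ 573.9 -260.2  174. ]
 [ 575.  -262.1  174.9]
 [ 576.6 -260.2  169.6]
 [ 577.8 -261.1  175. ]
 [ 580.4 -258.5  171.2]
 [ 582.  -259.9  173.1]
 [ 583.5 -259.8  171. ]
 [ 583.7 -261.4  174.9]
 [ 587.9 -259.2  177.6]]
```

View pics/w1.png

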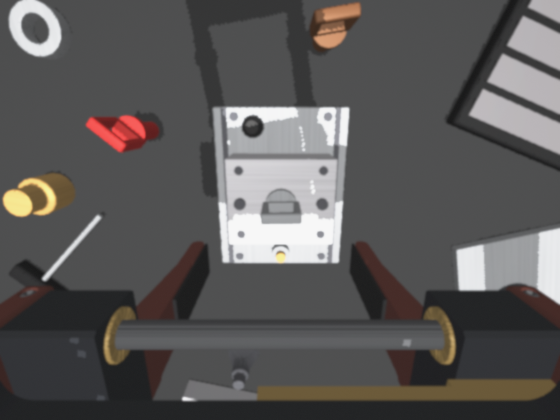

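The wrist view shows the pin centred under the gripper at (281,207), square to the jaws, with brown and red decoys well away. Descending to straddle it and grip.

carry_out --pt "0 0 0 0.0005 0.0015 -0.03 0.0878" --pt "0 0 0 0.0005 0.0015 -0.06 0.0878" --pt "0 0 0 0.0005 0.0015 -0.09 0.0878" --pt "0 0 0 0.0005 0.0015 -0.11 0.0878" --pt "0 0 0 0.0005 0.0015 -0.11 0.0878" --pt "0 0 0 0.0005 0.0015 -0.11 0.06" --pt "0 0 0 0.0005 0.0015 -0.11 0.045" --pt "0 0 0 0.0005 0.0015 -0.11 0.038" --pt "0 0 0 0.0005 0.0015 -0.11 0.03" --pt "0 0 0 0.0005 0.0015 -0.11 0.03" --pt "0 0 0 0.0005 0.0015 -0.11 0.03" --pt "0 0 0 0.0005 0.0015 -0.11 0.03" --force 50

```text
time: 2.82
tool_pos: [547.4, 278.6, 82.7]
orientation: [180.0, -0.0, 105.0]
force: [0.2, 1.5, 1.1]
grip_width: 35.6
```

```bash
python3 - <<'E'
from h import *
s=env.read_state(); print({k:np.round(s[k],2) for k in('time','tool_pos','orientation','force','moment','grip_width')})
snap('wrist','w2')
E
```

```text
{'time': np.float64(2.82), 'tool_pos': array([547.4, 278.6,  82.7]), 'orientation': array([ 1.7999e+02, -3.0000e-02,  1.0504e+02]), 'force': array([0.22, 1.5 , 1.06]), 'moment': array([ 0.35,  0.07, -0.02]), 'grip_width': np.float64(35.55)}
wrist {'fovy': 71.8460068818819, 'cx': 279.1788126624664, 'cy': 208.2183255927467}
```

View pics/w2.png

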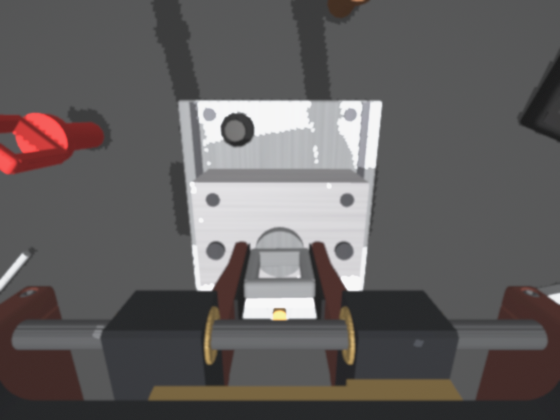

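Pin edges gripped (35.6 mm), collar and eye clear, small forces. Start the twist with a modest rise.

carry_out --pt "0 0 -10 0 0 0.0002 0.03" --pt "0 0 -20 0 0 0.0005 0.03" --pt "0 0 -30 0 0 0.0008 0.03" --pt "0 0 -30 0 0 0.0008 0.03" --pt "0 0 -20 0 0 0.0011 0.03" --pt "0 0 -10 0 0 0.0014 0.03" --pt "0 0 0 0 0 0.0017 0.03" --pt "0 0 10 0 0 0.002 0.03" --pt "0 0 20 0 0 0.0023 0.03" --pt "0 0 30 0 0 0.0026 0.03" --pt "0 0 30 0 0 0.0026 0.03" --force 58

```text
time: 4.25
tool_pos: [547.0, 278.3, 83.9]
orientation: [-179.9, -0.1, 135.1]
force: [1.2, 2.1, -7.2]
grip_width: 35.4
```

```bash
python3 - <<'E'
from h import *
s=env.read_state(); print({k:np.round(s[k],2) for k in('time','tool_pos','orientation','force','moment','grip_width')})
snap('wrist','w3')
P,p=cloud('w3'); Z=P[...,2]; r=np.hypot(P[...,0]-547.5,P[...,1]-278.5)
m=(r<75)&(Z>60)&(Z<78); m[260:]=0; print('block z',np.median(Z[m&(r>30)]))
P,p=cloud('w2'); Z=P[...,2]; r=np.hypot(P[...,0]-547.5,P[...,1]-278.5)
m=(r<75)&(Z>60)&(Z<78); m[260:]=0; print('block z before',np.median(Z[m&(r>30)]))
E
```

```text
{'time': np.float64(4.25), 'tool_pos': array([547.  , 278.27,  83.87]), 'orientation': array([-1.7991e+02, -5.0000e-02,  1.3513e+02]), 'force': array([ 1.25,  2.09, -7.23]), 'moment': array([ 0.51, -0.32,  0.24]), 'grip_width': np.float64(35.44)}
wrist {'fovy': 71.8460068818819, 'cx': 279.1788126624664, 'cy': 208.2183255927467}
block z 69.34891679934393
block z before 69.33151326877581
```

View pics/w3.png

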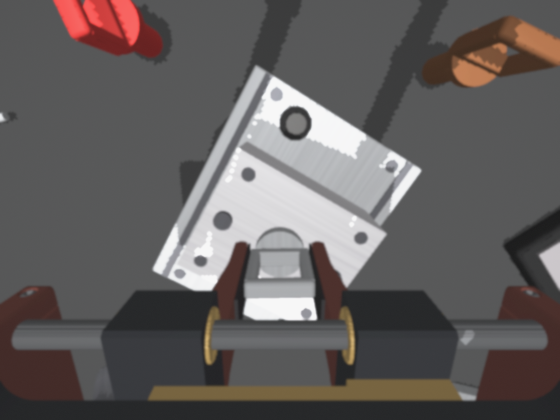

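Pin has turned with the gripper, block still down (69.35 vs 69.33). Continue.

carry_out --pt "0 0 -10 0 0 0.0003 0.03" --pt "0 0 -20 0 0 0.0006 0.03" --pt "0 0 -30 0 0 0.001 0.03" --pt "0 0 -40 0 0 0.0013 0.03" --pt "0 0 -50 0 0 0.0016 0.03" --pt "0 0 -60 0 0 0.002 0.03" --pt "0 0 -50 0 0 0.0023 0.03" --pt "0 0 -40 0 0 0.0026 0.03" --pt "0 0 -30 0 0 0.003 0.03" --pt "0 0 -20 0 0 0.0033 0.03" --pt "0 0 -10 0 0 0.0036 0.03" --pt "0 0 0 0 0 0.004 0.03" --pt "0 0 -10 0 0 0.0043 0.03" --pt "0 0 -20 0 0 0.0046 0.03" --pt "0 0 -30 0 0 0.005 0.03" --pt "0 0 -40 0 0 0.0053 0.03" --pt "0 0 -50 0 0 0.0056 0.03" --pt "0 0 -60 0 0 0.006 0.03" --pt "0 0 -60 0 0 0.006 0.03"

```text
time: 6.68
tool_pos: [547.2, 278.2, 90.2]
orientation: [-179.9, 0.0, 75.0]
force: [2.3, 0.9, -8.1]
grip_width: 35.5
```

```bash
cat >> h.py <<'E'
def chk(f):
    s=env.read_state(); print({k:np.round(s[k],2) for k in('time','tool_pos','orientation','force','moment','grip_width')})
    snap('wrist',f)
    P,p=cloud(f); Z=P[...,2]; r=np.hypot(P[...,0]-547.5,P[...,1]-278.5)
    m=(r<75)&(Z>60)&(Z<90)&(r>30); m[260:]=0; print('block z',np.median(Z[m]),m.sum())
E
python3 -c "
from h import *
chk('w4')"
```

```text
{'time': np.float64(6.68), 'tool_pos': array([547.18, 278.18,  90.2 ]), 'orientation': array([-1.7994e+02,  5.0000e-02,  7.5030e+01]), 'force': array([ 2.25,  0.9 , -8.08]), 'moment': array([ 0.49, -0.36, -0.21]), 'grip_width': np.float64(35.5)}
wrist {'fovy': 71.8460068818819, 'cx': 279.1788126624664, 'cy': 208.2183255927467}
block z 69.31398905205366 9354
```

carry_out --pt "0 0 10 0 0 0.0004 0.03" --pt "0 0 20 0 0 0.0008 0.03" --pt "0 0 30 0 0 0.0012 0.03" --pt "0 0 40 0 0 0.0015 0.03" --pt "0 0 50 0 0 0.0018 0.03" --pt "0 0 60 0 0 0.0022 0.03" --pt "0 0 50 0 0 0.0026 0.03" --pt "0 0 40 0 0 0.003 0.03" --pt "0 0 30 0 0 0.0034 0.03" --pt "0 0 20 0 0 0.0038 0.03" --pt "0 0 10 0 0 0.0041 0.03" --pt "0 0 0 0 0 0.0044 0.03" --pt "0 0 10 0 0 0.0048 0.03" --pt "0 0 20 0 0 0.0052 0.03" --pt "0 0 30 0 0 0.0056 0.03" --pt "0 0 40 0 0 0.006 0.03" --pt "0 0 50 0 0 0.0063 0.03" --pt "0 0 60 0 0 0.0066 0.03" --pt "0 0 60 0 0 0.0066 0.03"

```text
time: 9.1
tool_pos: [547.2, 278.2, 97.4]
orientation: [-179.9, -0.0, 135.1]
force: [0.5, 1.7, -6.8]
grip_width: 35.3
```

```bash
python3 -c "
from h import *
chk('w5')"
```

```text
{'time': np.float64(9.1), 'tool_pos': array([547.2 , 278.19,  97.37]), 'orientation': array([-1.7995e+02, -2.0000e-02,  1.3508e+02]), 'force': array([ 0.51,  1.73, -6.79]), 'moment': array([ 0.48, -0.12,  0.16]), 'grip_width': np.float64(35.35)}
wrist {'fovy': 71.8460068818819, 'cx': 279.1788126624664, 'cy': 208.2183255927467}
block z 69.37571524873769 9031
```

carry_out --pt "0 0 -10 0 0 0.0004 0.03" --pt "0 0 -20 0 0 0.0008 0.03" --pt "0 0 -30 0 0 0.0012 0.03" --pt "0 0 -40 0 0 0.0015 0.03" --pt "0 0 -50 0 0 0.0018 0.03" --pt "0 0 -60 0 0 0.0022 0.03" --pt "0 0 -50 0 0 0.0026 0.03" --pt "0 0 -40 0 0 0.003 0.03" --pt "0 0 -30 0 0 0.0034 0.03" --pt "0 0 -20 0 0 0.0038 0.03" --pt "0 0 -10 0 0 0.0041 0.03" --pt "0 0 0 0 0 0.0044 0.03" --pt "0 0 -10 0 0 0.0048 0.03" --pt "0 0 -20 0 0 0.0052 0.03" --pt "0 0 -30 0 0 0.0056 0.03" --pt "0 0 -40 0 0 0.006 0.03" --pt "0 0 -50 0 0 0.0063 0.03" --pt "0 0 -60 0 0 0.0066 0.03" --pt "0 0 -60 0 0 0.0066 0.03"

```text
time: 11.52
tool_pos: [547.8, 278.1, 105.7]
orientation: [179.9, -0.0, 75.0]
force: [-1.1, 0.0, -1.8]
grip_width: 35.8
```

carry_out --pt "0 0 10 0 0 0.0004 0.03" --pt "0 0 20 0 0 0.0008 0.03" --pt "0 0 30 0 0 0.0012 0.03" --pt "0 0 40 0 0 0.0015 0.03" --pt "0 0 50 0 0 0.0018 0.03" --pt "0 0 60 0 0 0.0022 0.03" --pt "0 0 50 0 0 0.0026 0.03" --pt "0 0 40 0 0 0.003 0.03" --pt "0 0 30 0 0 0.0034 0.03" --pt "0 0 20 0 0 0.0038 0.03" --pt "0 0 10 0 0 0.0041 0.03" --pt "0 0 0 0 0 0.0044 0.03" --pt "0 0 10 0 0 0.0048 0.03" --pt "0 0 20 0 0 0.0052 0.03" --pt "0 0 30 0 0 0.0056 0.03" --pt "0 0 30 0 0 0.0056 0.03"

```text
time: 13.52
tool_pos: [547.7, 278.2, 110.7]
orientation: [179.9, 0.0, 105.1]
force: [-0.1, -0.2, -2.3]
grip_width: 35.6
```

```bash
python3 -c "
from h import *
chk('w6')"
```

```text
{'time': np.float64(13.52), 'tool_pos': array([547.71, 278.17, 110.73]), 'orientation': array([1.7995e+02, 1.0000e-02, 1.0505e+02]), 'force': array([-0.14, -0.16, -2.29]), 'moment': array([ 0.04, -0.02, -0.01]), 'grip_width': np.float64(35.56)}
wrist {'fovy': 71.8460068818819, 'cx': 279.1788126624664, 'cy': 208.2183255927467}
block z 69.35195326681044 8188
```

Pin now free (only its weight felt, block still down). Lift out and carry to a viewing pose short of the peg.

carry_out --pt "0 0 0 0 0 0.01 0.03" --pt "0 0 0 0 0 0.025 0.03" --pt "0 0 0 0 0 0.05 0.03" --pt "0 0 0 0 0 0.08 0.03" --pt "0 0 0 0 0 0.105 0.03" --pt "0 0 0 0 0 0.12 0.03" --pt "0 0 0 0 0 0.12 0.03"

```text
time: 14.45
tool_pos: [548.0, 278.5, 232.0]
orientation: [179.8, -0.0, 105.0]
force: [0.1, -0.4, -2.0]
grip_width: 35.5
```

carry_out --pt "0 0 0 -0.002 -0.015 0 0.03" --pt "0 0 -1 -0.006 -0.045 0 0.03" --pt "0 0 -2 -0.012 -0.085 0 0.03" --pt "0 0 -3 -0.018 -0.13 0 0.03" --pt "0 0 -4 -0.024 -0.175 0 0.03" --pt "0 0 -5 -0.03 -0.22 0 0.03" --pt "0 0 -6 -0.036 -0.265 0 0.03" --pt "0 0 -7 -0.042 -0.31 0 0.03" --pt "0 0 -8 -0.048 -0.355 0 0.03" --pt "0 0 -9 -0.054 -0.4 0 0.03" --pt "0 0 -9 -0.06 -0.445 0 0.03" --pt "0 0 -9 -0.066 -0.485 0 0.03" --pt "0 0 -9 -0.071 -0.52 0 0.03" --pt "0 0 -9 -0.075 -0.54 0 0.03" --pt "0 0 -9 -0.076 -0.548 0 0.03" --pt "0 0 -9 -0.076 -0.548 0 0.03" --pt "0 0 -9 -0.076 -0.548 0 0.03"

```text
time: 16.58
tool_pos: [471.8, -268.7, 230.1]
orientation: [180.0, -0.0, 96.1]
force: [-0.5, 0.5, -1.6]
grip_width: 35.3
```

```bash
python3 - <<'E'
from h import *
s=env.read_state(); print({k:np.round(s[k],2) for k in('time','tool_pos','orientation','force','grip_width')})
snap('wrist','w7'); snap('side','s7'); snap('scene','c7')
P,p=cloud('w7'); Z=P[...,2]
m=(Z>150)&(Z<200)&(abs(P[...,1]+262)<25)&(P[...,0]>508)&(P[...,0]<625); q=P[m]; print(len(q))
for a in range(508,625,6):
    t=q[(q[:,0]>=a)&(q[:,0]<a+6)]
    if len(t): print(a+3,len(t),np.round(np.median(t,0),1),np.round(t[:,1].min(),1),np.round(t[:,1].max(),1))
P,p=cloud('s7'); Z=P[...,2]; m=(abs(P[...,0]-471)<30)&(abs(P[...,1]+270)<32)&(Z>140)&(Z<225); print('pin',m.sum(),Z[m].min() if m.any() else 0)
a=cv2.imread('pics/w7.png');b=cv2.imread('pics/s7.png')[60:270,180:460]
o=np.zeros((420,800,3),np.uint8);o[:,:400]=a[:,80:480];o[:300,400:]=cv2.resize(b,(400,300),interpolation=2);cv2.imwrite('pics/v7.png',o)
E
```

```text
{'time': np.float64(16.58), 'tool_pos': array([ 471.78, -268.72,  230.15]), 'orientation': array([ 1.7998e+02, -2.0000e-02,  9.6110e+01]), 'force': array([-0.48,  0.45, -1.57]), 'grip_width': np.float64(35.33)}
wrist {'fovy': 71.8460068818819, 'cx': 279.1788126624664, 'cy': 208.2183255927467}
side {'fovy': 45.77182152505828, 'cx': 283.6652453515293, 'cy': 209.47180443391858}
scene {'fovy': 51.80776237232227, 'cx': 276.73832460979514, 'cy': 202.3551676481927}
845
517 6 [ 516.4 -265.6  178.5] -267.6 -263.5
541 24 [ 542.8 -263.2  172.8] -266.9 -259.6
547 52 [ 547.2 -262.8  172.6] -266.6 -259.0
553 44 [ 552.9 -262.9  172.8] -266.5 -259.3
559 51 [ 558.7 -262.6  172.5] -266.4 -258.6
565 13 [ 562.9 -263.   171.7] -265.8 -258.3
595 261 [ 596.6 -258.7  181.4] -267.7 -250.0
601 255 [ 600.2 -260.7  187.8] -269.5 -248.5
607 114 [ 606.8 -259.1  194.1] -268.8 -248.2
613 25 [ 611.1 -259.3  194.1] -267.3 -254.3
pin 194 170.6853364580369
```

View pics/v7.png

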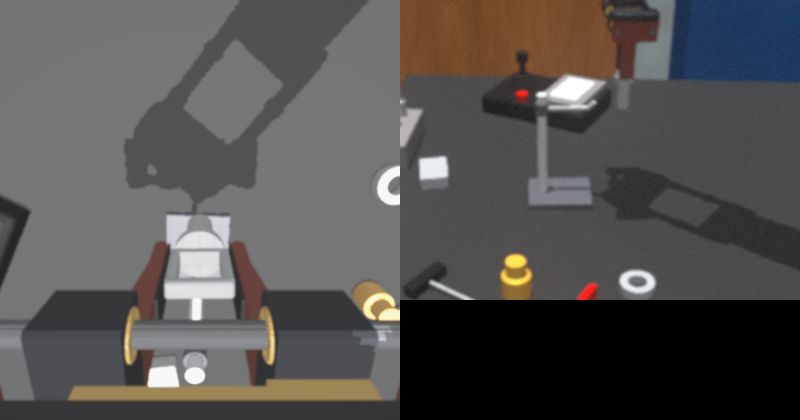

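Pin hangs upright in the gripper; the wrist view shows the peg behind it, in line. Peg line: y ≈ −262.8+0.073(x−550), tip x≈516.5. Lowering to eye height 182 in front of the tip.

carry_out --pt "0 0 -1.5 0 0 -0.015 0.03" --pt "0 0 -1.5 0 0 -0.035 0.03" --pt "0 0 -1.5 0 0 -0.053 0.03" --pt "0 0 -1.5 0 0 -0.063 0.03" --pt "0 0 -1.5 0.01 0.001 -0.063 0.03" --pt "0 0 -1.5 0.02 0.0015 -0.063 0.03" --pt "0 0 -1.5 0.03 0.0022 -0.063 0.03" --pt "0 0 -1.5 0.03 0.0022 -0.063 0.03" --pt "0 0 -1.5 0.03 0.0022 -0.063 0.03"

```text
time: 17.85
tool_pos: [501.6, -267.5, 167.2]
orientation: [-180.0, 0.0, 94.5]
force: [0.2, 0.4, -1.1]
grip_width: 35.5
```

```bash
python3 - <<'E'
from h import *
s=env.read_state(); print({k:np.round(s[k],2) for k in('time','tool_pos','orientation','force','grip_width')})
snap('wrist','w8'); snap('side','s8')
a=cv2.imread('pics/w8.png');b=cv2.imread('pics/s8.png')[80:180,250:370]
o=np.zeros((420,800,3),np.uint8);o[:,:300]=a[:,130:430];o[:415,302:]=cv2.resize(b,(498,415),interpolation=2);cv2.imwrite('pics/v8.png',o)
E
```

```text
{'time': np.float64(17.85), 'tool_pos': array([ 501.58, -267.5 ,  167.15]), 'orientation': array([-1.800e+02,  1.000e-02,  9.455e+01]), 'force': array([ 0.21,  0.42, -1.14]), 'grip_width': np.float64(35.5)}
wrist {'fovy': 71.8460068818819, 'cx': 279.1788126624664, 'cy': 208.2183255927467}
side {'fovy': 45.77182152505828, 'cx': 283.6652453515293, 'cy': 209.47180443391858}
```

View pics/v8.png

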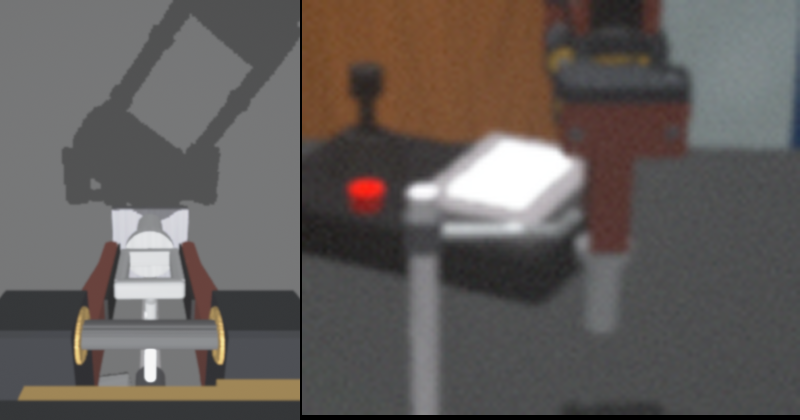

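Eye lined up with the peg tip laterally; threading it on along the bend.

carry_out --pt "0 0 0 0.008 0.0006 0 0.03" --pt "0 0 0 0.015 0.0011 0 0.03" --pt "0 0 0 0.019 0.0014 -0.0025 0.03" --pt "0 0 0 0.0225 0.0016 -0.0055 0.03" --pt "0 0 0 0.026 0.0019 -0.008 0.03" --pt "0 0 0 0.03 0.0022 -0.0105 0.03" --pt "0 0 0 0.038 0.0028 -0.012 0.03" --pt "0 0 0 0.046 0.0034 -0.012 0.03" --pt "0 0 0 0.053 0.0039 -0.012 0.03" --pt "0 0 0 0.053 0.0039 -0.012 0.03" --pt "0 0 0 0.053 0.0039 -0.012 0.03"

```text
time: 19.32
tool_pos: [554.4, -263.6, 155.0]
orientation: [-180.0, 0.0, 94.5]
force: [0.6, -0.3, -1.8]
grip_width: 35.5
```

```bash
python3 - <<'E'
from h import *
s=env.read_state(); print({k:np.round(s[k],2) for k in('time','tool_pos','orientation','force','moment','grip_width')})
snap('wrist','w9'); snap('side','s9')
a=cv2.imread('pics/w9.png');b=cv2.imread('pics/s9.png')[80:180,230:350]
o=np.zeros((420,800,3),np.uint8);o[:,:300]=a[:,130:430];o[:415,302:]=cv2.resize(b,(498,415),interpolation=2);cv2.imwrite('pics/v9.png',o)
E
```

```text
{'time': np.float64(19.32), 'tool_pos': array([ 554.45, -263.62,  155.02]), 'orientation': array([-179.99,    0.  ,   94.54]), 'force': array([ 0.58, -0.35, -1.77]), 'moment': array([0.02, 0.01, 0.  ]), 'grip_width': np.float64(35.53)}
wrist {'fovy': 71.8460068818819, 'cx': 279.1788126624664, 'cy': 208.2183255927467}
side {'fovy': 45.77182152505828, 'cx': 283.6652453515293, 'cy': 209.47180443391858}
```

View pics/v9.png

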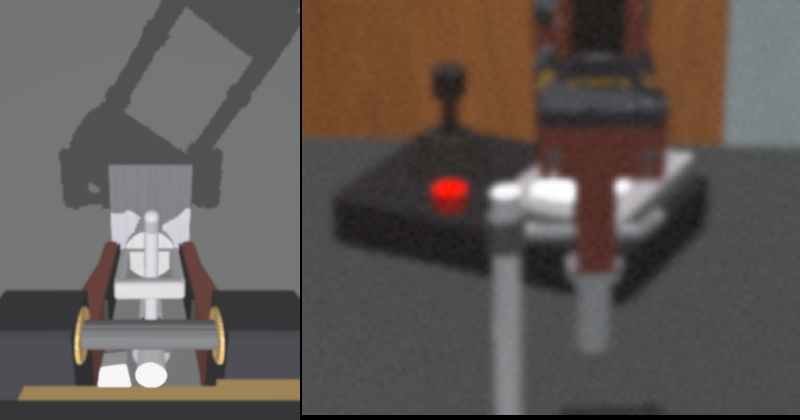

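The peg now passes through the eye with no contact force. Lower until the top bar rests on the peg.

carry_out --pt "0 0 0 0 0 -0.004 0.03" --pt "0 0 0 0 0 -0.007 0.03" --pt "0 0 0 0 0 -0.009 0.03" --pt "0 0 0 0 0 -0.0095 0.03" --pt "0 0 0 0 0 -0.0095 0.03" --force 15

```text
time: 20.05
tool_pos: [554.5, -263.6, 145.6]
orientation: [180.0, 0.0, 94.5]
force: [-0.5, -0.6, -2.0]
grip_width: 35.8
```

carry_out --pt "0 0 0 0 0 -0.0005 0.03" --pt "0 0 0 0 0 -0.001 0.03" --pt "0 0 0 0 0 -0.0015 0.03" --pt "0 0 0 0 0 -0.0015 0.03"

```text
time: 20.55
tool_pos: [554.6, -263.6, 144.6]
orientation: [180.0, 0.0, 94.5]
force: [-1.5, 0.5, 0.9]
grip_width: 35.7
```

Weight has been taken by the peg (force −2.0 → +0.9 N). Open slowly, then raise straight up.

carry_out --pt "0 0 0 0 0 0 0.037" --pt "0 0 0 0 0 0 0.04" --pt "0 0 0 0 0 0 0.045" --pt "0 0 0 0 0 0 0.052" --pt "0 0 0 0 0 0 0.06" --pt "0 0 0 0 0 0 0.07" --pt "0 0 0 0 0 0 0.07" --pt "0 0 0 0 0 0 0.07" --pt "0 0 0 0 0 0 0.07"

```text
time: 21.68
tool_pos: [554.5, -263.6, 144.1]
orientation: [180.0, 0.0, 94.5]
force: [-0.0, -0.3, -0.1]
grip_width: 70.4
```

```bash
python3 - <<'E'
from h import *
s=env.read_state(); print({k:np.round(s[k],2) for k in('time','tool_pos','force','grip_width')})
snap('wrist','w10')
E
```

```text
{'time': np.float64(21.68), 'tool_pos': array([ 554.48, -263.61,  144.07]), 'force': array([-0.04, -0.29, -0.07]), 'grip_width': np.float64(70.38)}
wrist {'fovy': 71.8460068818819, 'cx': 279.1788126624664, 'cy': 208.2183255927467}
```

View pics/w10.png

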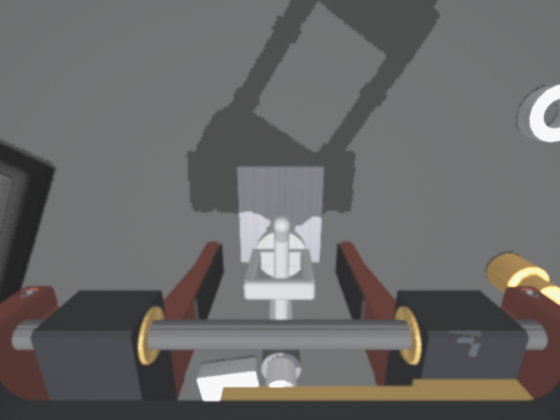

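The pin hangs on the peg on its own, with the fingers clear on both sides (eye near (282,262)). Retreat upwards, then check.

carry_out --pt "0 0 0 0 0 0.01 0.07" --pt "0 0 0 0 0 0.03 0.07" --pt "0 0 0 0 0 0.06 0.07" --pt "0 0 0 0 0 0.09 0.07" --pt "0 0 0 0 0 0.12 0.07" --pt "0 0 0 -0.03 0 0.14 0.07" --pt "0 0 0 -0.06 0 0.15 0.07" --pt "0 0 0 -0.08 0 0.15 0.07" --pt "0 0 0 -0.08 0 0.15 0.07" --pt "0 0 0 -0.08 0 0.15 0.07" --pt "0 0 0 -0.08 0 0.15 0.07" --pt "0 0 0 -0.08 0 0.15 0.07" --pt "0 0 0 -0.08 0 0.15 0.07" --pt "0 0 0 -0.08 0 0.15 0.07"

```text
time: 23.48
tool_pos: [474.6, -263.6, 293.9]
orientation: [-180.0, -0.0, 94.5]
force: [-0.5, 0.4, -0.5]
grip_width: 70.0
```

```bash
python3 - <<'E'
from h import *
s=env.read_state(); print({k:np.round(s[k],2) for k in('time','tool_pos','force','grip_width')})
snap('scene','c11'); snap('side','s11')
P,p=cloud('c11'); Z=P[...,2]; m=(Z>66)&(Z<90)&(np.hypot(P[...,0]-547.5,P[...,1]-278.5)<60); print('block z',np.median(Z[m]))
P,p=cloud('s11'); Z=P[...,2]; m=(abs(P[...,0]-555)<25)&(abs(P[...,1]+260)<25)&(Z>70)&(Z<185); q=P[m]
for a in range(80,185,10):
    t=q[abs(q[:,2]-a-5)<5]
    if len(t): print(a+5,len(t),np.round(np.median(t,0),1),np.round(np.ptp(t,0),1))
print(q[:,2].min(),q[:,2].max())
a=cv2.imread('pics/s11.png')
b=cv2.imread('pics/c11.png')[130:310,140:440]
o=np.zeros((600,800,3),np.uint8);o[:360,:600]=cv2.resize(b,(600,360));o[360:,:400]=cv2.resize(a[90:210,220:420],(400,240));o[360:,400:]=cv2.resize(a[220:400,180:480],(400,240));cv2.imwrite('pics/v11.png',o)
E
```

```text
{'time': np.float64(23.48), 'tool_pos': array([ 474.56, -263.55,  293.89]), 'force': array([-0.53,  0.44, -0.54]), 'grip_width': np.float64(70.04)}
scene {'fovy': 51.80776237232227, 'cx': 276.73832460979514, 'cy': 202.3551676481927}
side {'fovy': 45.77182152505828, 'cx': 283.6652453515293, 'cy': 209.47180443391858}
block z 70.182415614489
85 13 [ 554.7 -254.1   87.6] [16.9  7.7  5.4]
95 32 [ 553.4 -253.3   95.8] [17.2 13.1  9.6]
105 29 [ 552.4 -254.   105.6] [16.9  7.9  9.9]
115 29 [ 554.8 -253.1  115.7] [17.  10.2  9.4]
125 23 [ 555.  -253.7  123.6] [16.8  8.7  9.6]
135 74 [ 554.9 -253.9  136.7] [31.2 31.   9.5]
145 19 [ 552.6 -244.6  143.7] [9.5 6.3 9.3]
155 20 [ 552.8 -244.4  154.5] [9.5 6.4 9.8]
165 54 [ 555.2 -257.1  167.1] [49.1 23.5  9.3]
175 68 [ 554.7 -258.   173.5] [49.1 34.1  9.7]
185 2 [ 552.3 -253.8  180.5] [ 2.8 12.6  0.8]
84.26492088795408 180.89188676635132
```

View pics/v11.png

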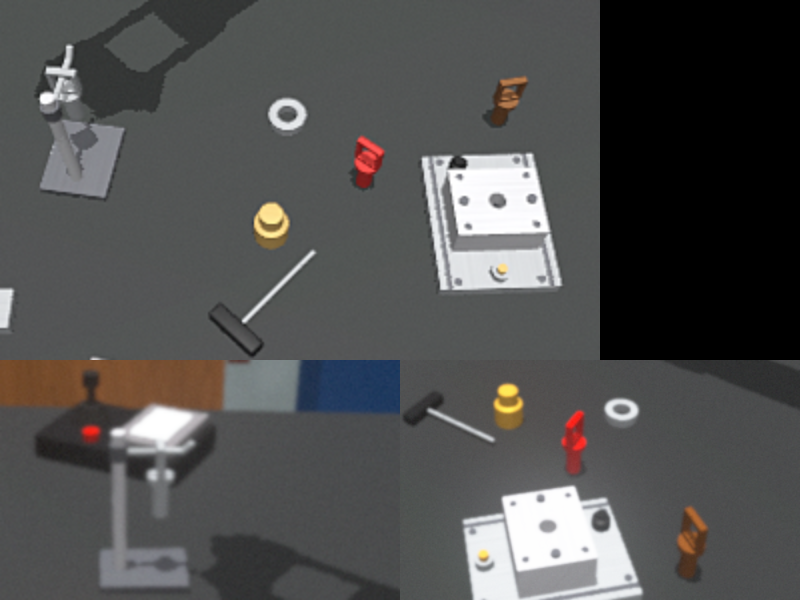

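The pin hangs plumb at x≈554, its foot about 85 mm up and its top about 181 mm. The bore is empty, the block is down at 70 mm and the bystanders are where they were.

```bash
python3 -c "
from station import env
print(env.close_job())"
```

```text
the job is handed in; nothing more can be done
None
```

The pin is out of the block and hanging by its eye on the stand's peg, and the job was handed in at about 23.6 s of the 72 s allowed.

- **Freeing it:** I gripped the pin by its side edges and twisted it about 30° clockwise, then anticlockwise in turn. I raised it about 2 mm per radian until only its own weight was felt, at about 28 mm, then lifted it straight out.
- **Hanging it:** I threaded the eye along the bent tip of the peg, lowered it until the peg took the weight, opened the fingers and backed away.
- **Pin check:** The last pictures show the pin plumb, about 6 mm from the peg's middle along it. Its foot is about 85 mm up (86 expected) and its top about 181 mm.
- **Everything else:** The block's top is at 70 mm, so it is fully down, and it read down at each check during the twisting. The slug, ring, hex key and nut look unmoved; I compared them by eye only. The gripper is clear, with less than 1 N on it.

No check failed. The two camera estimates of the pin's position differed by about 1.5 mm, within the calibration. The hand-in gave no verdict.

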